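# Open the valve one turn by its hand wheel and store the travel point

## Task

The valve's travel sensor already holds its first point and needs the second, one thread pitch further open. Without gripping anything, push the upright black handle of the blue hand wheel round with your fingertips, anticlockwise as seen from above, through exactly one full turn from where it stands, so that the handle is back at the place where it began; leave it there and then press the green button on the grey box fully down to store the point, and let it go. Do not press the red button (it erases the first point) or press green at any other wheel position, and leave the tools lying round about as they are.

Things in the scene. Friction and masses are not known exactly. Their poses are not given: they have to be found in the camera images.
- valve: grey globe valve on a dark steel plate 150 x 190 x 12 mm (x, y, z), fixed to the bench. Origin: centre of the plate's underside, on the vertical axis of stem and wheel; z up. The blue wheel rim (70 mm centre-line radius, 15 mm thick, 3 spokes) has its top 205 mm above the origin; hub and stem end (radius 19 mm) reach up to 230 mm. Everything else is below the wheel and within the plate's outline.
- valve_wheel (a joint): angle of the hand wheel, rad, growing anticlockwise seen from above (opening; a turn raises the stem 5 mm). At angle q the handle points along direction q in valve's x-y frame (0 = its +x). Starts anywhere from 0.1 to 5.1; range 0 (closed stop) to 18.85. About 4 N at the handle turn it; pushed slowly it does not coast but stays where it is left.
- handle_mid (a point): middle of the upright black handle (a grip 25 mm in diameter and 53 mm long that spins freely on its own upright pin) on the wheel, 70 mm from the wheel's axis. This point is 234.5 mm above the bench; the handle reaches from 207 mm to 261 mm above the bench.
- store_box: grey box 80 x 130 x 59 mm on a dark foot plate 100 x 150 mm, fixed to the bench; origin at the centre of its underside; two buttons on top, the green at y = +34 mm and the red at y = -34 mm of its frame, both at x = -6 mm.
- green_button (a joint): travel of the green button in m: 0 up, 0.006 fully down, positive downward; it springs back up. 2.5 N start it, 5.5 N press it home.
- green_button_top (a point): centre of the top of the green button (29 mm diameter), 77.5 mm above the bench when up; an aluminium ring 39 mm in diameter round it is 11.5 mm lower.
- red_button (a joint): travel of the red button in m, made like the green one. Must not be pressed.
- red_button_top (a point): centre of the top of the red button (29 mm diameter), 68 mm from the green one.
- spanner_10: steel spanner 37 x 144 x 8 mm, loose, lying flat; leave alone.
- multimeter: yellow multimeter 150 x 74 x 47 mm, loose; leave alone.
- threadlock: red bottle with white nozzle, 35 x 34 x 110 mm, loose, standing; leave alone.
- tape_measure: yellow tape measure 62 x 78 x 36 mm, loose; leave alone.
- marker_1: white marker with black cap, 14 x 135 x 15 mm, loose, lying; leave alone.
- torch: dark grey torch 32 x 114 x 32 mm, loose, lying; leave alone.
- side_cutters: red-handled side cutters 53 x 128 x 13 mm, loose, lying flat; leave alone.

How it is judged:
By the outcome, as a careful person would: the job done as asked, in the order asked, and still so for the second after the job is handed in, with the robot touching nothing.
It also fails if it takes over 64 s, if anything falls off the work surface, if the arm or the gripper's body presses on something with over 40 N, if the wrist force passes 120 N, or if a joint passes its speed limit or range.

## Robot

A 7-joint arm with a two-finger parallel gripper is mounted at the origin on a cart in front of the work surface, level with it; the furniture and walls round the work are solid. World frame = base frame: x ahead of the robot, y to its left, z up, the work surface at z = 0. Lengths are in m, angles in rad, forces in N, time in s.
With the tool pointing down it reaches from about 0.425 to 0.875 m from the base axis. Payload 4.7 kg.
Tool frame: the origin (TCP) lies at the very end of the fingers, on their centre line; the grasp point (between the pads) lies 19 mm behind it (grip_point_offset is the distance from the TCP to the grasp point, in m); x points along the fingers, z is the direction in which the jaws open and shut, and the axes are right-handed (so a half turn about x gives the same grasp; the last joint's range is limited). The gripper opens to 87 mm and grips with 3 to 60 N. Pads are 19 mm wide; open, the fingers measure 117 mm over their backs; the gripper's body (75 mm by 190 mm) begins 51 mm behind the grasp point.
Start: joints at [-1.196, 0.321, -0.07, 1.45, 0.023, 1.371, -0.057], TCP at [0.229, 0.608, 0.199] pointing down, gripper open.
Joint ranges: [-2.86, 2.86], [-0.3, 2.09], [-1.38, 1.24], [0.06, 2.45], [-1.56, 4.7], [0.09, 2.05], [-2.69, 2.69]. Speed limits (rad/s): [2.57, 2.57, 3.14, 3.14, 3.14, 3.14, 3.14].

## Interface

Orientations are given as a rotation vector (axis times angle).
In Python, from bench import get_state, get_image, calibration, close_job, grip_point_offset gives the robot as it stands.
- The arm moves only by the tool play_rows, never from a script. Its argument "targets" is a list of rows, each an object with "claw": the closure, from 0 (fully open) to 1 (shut); "linear": the shift along the tool's x, y, z as a fraction of full scale, a list of three; "rotation": the turn, a rotation vector about the tool's x, y, z as a fraction of full scale, a list of three. In form: [{"claw": claw, "linear": [x, y, z], "rotation": [wx, wy, wz]}, ...]. A call has 1 to 10 rows; each row shifts and turns the pose as measured when the row begins, along the tool's axes as they then stand; what a row does not reach is not made up. Full scale, the value 1, is 2.5 cm for a shift and 90 degrees for a turn. A row lasts 1/12 s, in which the tool goes at most 41.7 mm and 7.16 degrees, less where a joint would pass 70% of its speed; a pose out of reach is approached as far as the arm can. A call with a number of a shift or a turn outside -1 to 1 is refused whole. A call with a gripper value outside its range is refused whole. The fingers move at their own pace and stop on an object; "newtons" is the grip in N (left out, the last holds). Time passes only in rows, so rows that do not move let the fingers close. It gives the time, the measured TCP pose, the force and the opening at its end, in the units of the state.
- get_state(): the state, without advancing time (a new reading comes with each control period).
- get_image(name): name is "side" or "top"; returns the picture (420x560x3 uint8, blue, green, red); there is no depth.
- calibration(name): a dict with "fx", "fy", "cx", "cy" (pixels), "dist_coeffs" ([k1, k2, p1, p2, k3] as OpenCV has them; the pictures are not rectified), "rvec" (rotation vector, rad) and "tvec" (3), from world to camera coordinates, as OpenCV has them. Camera axes: x right, y down, z forward; pixel columns grow to the right and rows downward; lengths in m; the calibration is good to about 2 mm. A picture is of the moment at which its call begins. calibration takes no time and is no camera call.
- close_job(): hands the job in, once; it reports no verdict.
The state is a dict: "time": time; "joint_positions": joint angles; "qd": joint speeds; "joint_torque": joint torques, N m; "position": TCP position; "tool_rot": TCP orientation; "ft_force": force on the tool from outside, world axes, zero at the start; "torque": the same for the moment, N m; "grip_width": opening from 0.0 (shut) to 1.0 (fully open).
Only numpy, scipy, OpenCV 4.12 (cv2) and the standard library are available. Lean on these libraries where they do the work, as an engineer would, in place of code of your own. Each camera call takes 0.05 s, during which the arm holds its last target. There are 200 camera calls.

## Working session

There is one attempt and no reset: what is moved stays moved. The work goes in short steps, Python scripts to look and compute and a tool call to move; the robot and the scene stay as the last step left them, time stands still between calls to the robot, and variables do not carry over. Pictures are saved under pics/ and viewed, about 8 in all and at most 12, crops included, and the job is handed in when it is done.

Besides the shell and the picture viewer there is one more tool, called after "Request:" as name(argument=value, ...) on one line, values as JSON. play_rows: Moves the arm, as the interface text tells. Shift numbers are shares of 2.5 cm and turn numbers shares of 90 degrees, none past 1 either way. Its arguments: {"type":"object","properties":{"targets":{"type":"array"},"newtons":{"type":"number"}},"required":["targets"]}

```bash
mkdir -p pics; ls; cat > h.py <<'E'
import numpy as np, cv2
from bench import get_state, get_image, calibration, close_job, grip_point_offset
from scipy.spatial.transform import Rotation as R
def cam(n):
    c=calibration(n); K=np.array([[c['fx'],0,c['cx']],[0,c['fy'],c['cy']],[0,0,1.]])
    return K,np.array(c['dist_coeffs'],float),np.array(c['rvec'],float),np.array(c['tvec'],float)
def ray(n,uv):
    K,d,r,t=cam(n); M=cv2.Rodrigues(r)[0]
    p=cv2.undistortPoints(np.array([[uv]],float),K,d)[0,0]
    v=M.T@np.array([p[0],p[1],1]); return -M.T@t, v/np.linalg.norm(v)
def onz(n,uv,z):
    o,v=ray(n,uv); return o+v*(z-o[2])/v[2]
def proj(n,P):
    K,d,r,t=cam(n); return cv2.projectPoints(np.array(P,float).reshape(-1,1,3),r,t,K,d)[0][:,0]
E
python3 - <<'E'
from h import *
for n in('top','side'):
    cv2.imwrite(f'pics/{n}0.png',get_image(n)); print(n,ray(n,(280,210)))
s=get_state();print(s, R.from_rotvec(s['tool_rot']).as_matrix())
E
```

```text
pics
top (array([0.42915494, 0.08899968, 1.63474875]), array([ 0.06278912,  0.00298989, -0.99802234]))
side (array([ 0.14737231, -0.60977523,  0.8811378 ]), array([ 0.32850106,  0.65606353, -0.67946133]))
{'time': 0.1, 'joint_positions': array([-1.19591885,  0.32175678, -0.07009279,  1.45158839,  0.02256668,
        1.37079734, -0.05689205]), 'qd': array([-0.00133745, -0.00225839,  0.00074985, -0.00362152, -0.00080279,
       -0.00121692, -0.00032933]), 'joint_torque': array([ 9.67868345e-05, -4.92569554e+01, -4.05813698e-01, -3.13399601e+01,
       -6.42609852e-02,  3.95204220e-02,  7.54965208e-05]), 'position': array([0.22928655, 0.60762396, 0.19794807]), 'tool_rot': array([-0.94055337,  1.35999058,  0.93881614]), 'ft_force': array([ 0.35047939, -0.15306298,  0.31159585]), 'torque': array([ 0.0291143 , -0.02918556, -0.04418988]), 'grip_width': 1.0020166901977308} [[-5.66097081e-04 -9.35635947e-01  3.52966082e-01]
 [-1.66996331e-03  3.52966530e-01  9.35634458e-01]
 [-9.99998445e-01 -5.97804707e-05 -1.76229103e-03]]
```

View pics/top0.png

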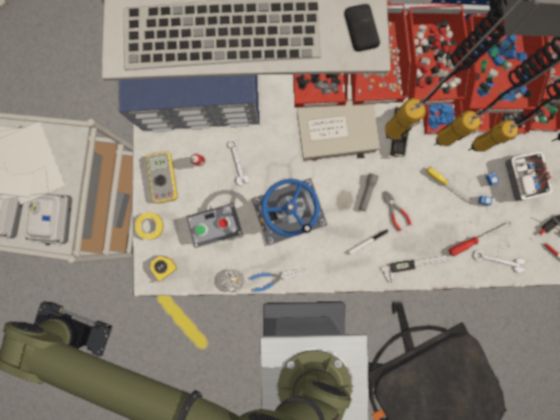

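View pics/side0.png

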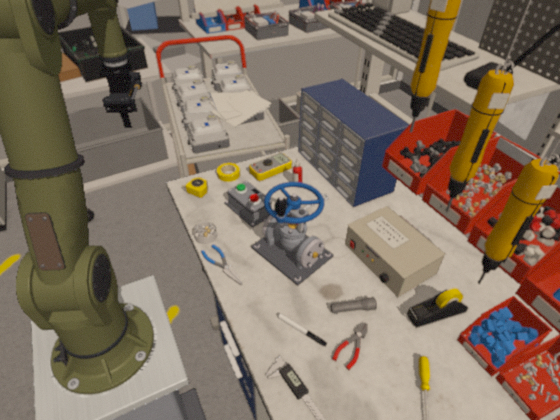

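```bash
python3 - <<'E'
from h import *
t=cv2.imread('pics/top0.png');s=cv2.imread('pics/side0.png')
a=cv2.resize(t[165:255,180:335],None,fx=5,fy=5,interpolation=cv2.INTER_CUBIC)
b=cv2.resize(s[150:280,210:340],None,fx=4.5,fy=4.5,interpolation=cv2.INTER_CUBIC)
cv2.imwrite('pics/a.png',a);cv2.imwrite('pics/b.png',b)
def mask(img,lo,hi,box):
    h=cv2.cvtColor(img,cv2.COLOR_BGR2HSV);m=cv2.inRange(h,lo,hi);k=np.zeros_like(m);x0,y0,x1,y1=box;k[y0:y1,x0:x1]=m[y0:y1,x0:x1];return k
m=mask(t,(100,120,50),(125,255,255),(250,170,330,245))
c=max(cv2.findContours(m,0,2)[0],key=cv2.contourArea);e=cv2.fitEllipse(c);print('wheel',e,onz('top',e[0],.2), cv2.minEnclosingCircle(c))
for nm,lo,hi in(('green',(45,80,50),(85,255,255)),('red',(0,150,80),(8,255,255))):
  for n,img,box in(('top',t,(187,200,245,250)),('side',s,(225,175,270,215))):
    m=mask(img,lo,hi,box);c=max(cv2.findContours(m,0,2)[0],key=cv2.contourArea);M=cv2.moments(c);uv=(M['m10']/M['m00'],M['m01']/M['m00']);print(nm,n,uv,M['m00'],onz(n,uv,.0775))
E
```

```text
wheel ((289.74847412109375, 206.99270629882812), (52.0022087097168, 53.79695129394531), 81.78153228759766) [0.52681135 0.06745658 0.2       ] ((290.2412109375, 206.84393310546875), 28.839595794677734)
green top (199.8804347826087, 229.40217391304347) 46.0 [0.47633378 0.32430674 0.0775    ]
green side (240.35585585585585, 186.75225225225225) 37.0 [0.47125452 0.31564116 0.0775    ]
red top (222.48611111111111, 222.9074074074074) 36.0 [0.49363187 0.25896493 0.0775    ]
red side (253.68518518518516, 197.27777777777777) 36.0 [0.4888804  0.25171085 0.0775    ]
```

View pics/a.png

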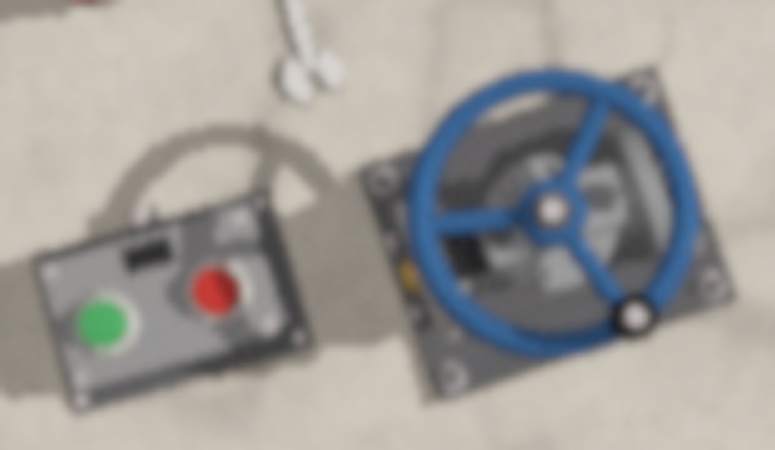

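View pics/b.png

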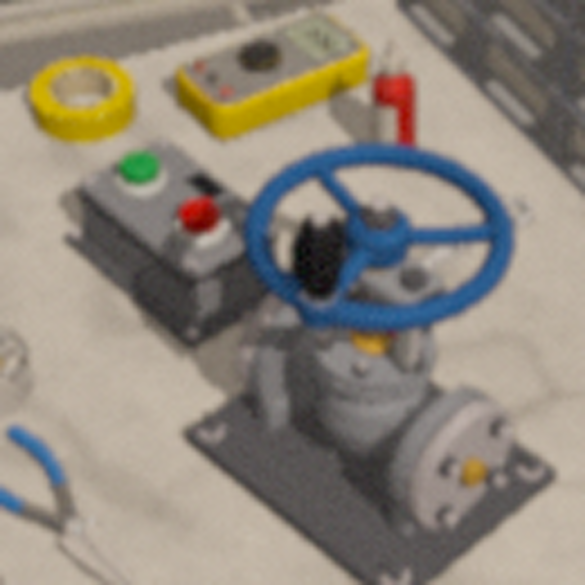

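```bash
python3 - <<'E'
from h import *
hub=onz('top',(290.4,207.0),.230); 
hub2=onz('top',(289.75,206.99),.197)
hd=onz('top',(306.8,228.2),.261)
print('hub',hub,hub2,'handle',hd,'r',np.hypot(*(hd-hub)[:2]),np.degrees(np.arctan2(*(hd-hub)[1::-1])))
# side check
print('side handle mid px pred',proj('side',[[hd[0],hd[1],.2345],[hub[0],hub[1],.23]]),'seen ~',(210+318/4.5,150+258/4.5),(210+380/4.5,150+215/4.5))
for uv in((258,80),(258,125),(125,130)): print('cab',onz('top',uv,.25))
s=get_state(); p=s['position']; M=R.from_rotvec(s['tool_rot']).as_matrix()
c=hub[:2];a=np.arctan2(*(hd-hub)[1::-1])
for da in(0,30,60): 
  ang=a-np.radians(da); print(da,c+.07*np.array([np.cos(ang),np.sin(ang)]))
E
```

```text
hub [0.52471491 0.06622739 0.23      ] [0.52702262 0.06740735 0.197     ] handle [0.46826166 0.02663022 0.261     ] r 0.06895581903034217 -144.95359918622506
side handle mid px pred [[280.88506742 205.89941009]
 [294.07661049 191.14067769]] seen ~ (280.6666666666667, 207.33333333333334) (294.44444444444446, 197.77777777777777)
cab [0.85656858 0.14326818 0.25      ]
cab [0.73691562 0.14521322 0.25      ]
cab [0.73423018 0.49338313 0.25      ]
0 [0.4674068  0.02603061]
30 [0.45498625 0.06007001]
60 [0.46124943 0.09575928]
```

Request:
play_rows(targets=[{"claw": 1, "linear": [-1, 0, 0], "rotation": [-0.077, 0, 0]}, {"claw": 1, "linear": [-1, 0, 0], "rotation": [-0.077, 0, 0]}, {"claw": 1, "linear": [-1, 0, 0], "rotation": [-0.077, 0, 0]}, {"claw": 1, "linear": [-1, 0, 0], "rotation": [0, 0, 0]}, {"claw": 1, "linear": [-1, 0, 0], "rotation": [0, 0, 0]}, {"claw": 1, "linear": [0, -0.4, -1], "rotation": [0, 0, 0]}, {"claw": 1, "linear": [0, -0.4, -1], "rotation": [0, 0, 0]}, {"claw": 1, "linear": [0, -0.4, -1], "rotation": [0, 0, 0]}, {"claw": 1, "linear": [0, -0.4, -1], "rotation": [0, 0, 0]}, {"claw": 1, "linear": [0, -0.4, -1], "rotation": [0, 0, 0]}], newtons=20)

```text
time: 0.93
position: [0.2772, 0.4826, 0.3204]
tool_rot: [-1.238, 1.211, 1.233]
ft_force: [0.7, 0.4, -0.3]
grip_width: 0.323
```

Request:
play_rows(targets=[{"claw": 1, "linear": [0, -0.44, -1], "rotation": [0, 0, 0]}, {"claw": 1, "linear": [0, -0.44, -1], "rotation": [0, 0, 0]}, {"claw": 1, "linear": [0, -0.44, -1], "rotation": [0, 0, 0]}, {"claw": 1, "linear": [0, -0.44, -1], "rotation": [0, 0, 0]}, {"claw": 1, "linear": [0, -0.44, -1], "rotation": [0, 0, 0]}, {"claw": 1, "linear": [0, -0.44, -1], "rotation": [0, 0, 0]}, {"claw": 1, "linear": [0, -0.44, -1], "rotation": [0, 0, 0]}, {"claw": 1, "linear": [0, -0.44, -1], "rotation": [0, 0, 0]}, {"claw": 1, "linear": [0, -0.44, -1], "rotation": [0, 0, 0]}, {"claw": 1, "linear": [0, -0.44, -1], "rotation": [0, 0, 0]}])

```text
time: 1.77
position: [0.3973, 0.2212, 0.3191]
tool_rot: [-1.24, 1.217, 1.236]
ft_force: [-0.3, 0.3, 0.7]
grip_width: 0.006
```

Request:
play_rows(targets=[{"claw": 1, "linear": [0, -0.44, -1], "rotation": [0, 0, 0]}, {"claw": 1, "linear": [0, -0.44, -1], "rotation": [0, 0, 0]}, {"claw": 1, "linear": [0, -0.44, -1], "rotation": [0, 0, 0]}, {"claw": 1, "linear": [0, -0.44, -1], "rotation": [0, 0, 0]}, {"claw": 1, "linear": [0, -0.44, -1], "rotation": [0, 0, 0]}, {"claw": 1, "linear": [0, -0.4, -0.6], "rotation": [0, 0, 0]}, {"claw": 1, "linear": [0, 0, -0.3], "rotation": [0, 0, 0]}, {"claw": 1, "linear": [0, 0, 0], "rotation": [0, 0, 0]}])

```text
time: 2.43
position: [0.4693, 0.06, 0.3185]
tool_rot: [-1.232, 1.226, 1.229]
ft_force: [-0.1, 0.8, 0.0]
grip_width: 0.007
```

Request:
play_rows(targets=[{"claw": 1, "linear": [0, 0.55, 0.72], "rotation": [0, 0, 0]}, {"claw": 1, "linear": [0.8, 0, 0], "rotation": [0, 0, 0]}, {"claw": 1, "linear": [0.8, 0, 0], "rotation": [0, 0, 0]}, {"claw": 1, "linear": [0.8, 0, 0], "rotation": [0, 0, 0]}, {"claw": 1, "linear": [0.8, 0, 0], "rotation": [0, 0, 0]}, {"claw": 1, "linear": [0.4, 0, 0], "rotation": [0, 0, 0]}, {"claw": 1, "linear": [0, 0, 0], "rotation": [0, 0, 0]}])

```text
time: 3.02
position: [0.4489, 0.0852, 0.225]
tool_rot: [-1.236, 1.219, 1.238]
ft_force: [-0.3, -0.5, 0.7]
grip_width: 0.005
```

```bash
python3 - <<'E'
from h import *
cv2.imwrite('pics/s1.png',cv2.resize(get_image('side')[100:280,180:360],None,fx=3.3,fy=3.3,interpolation=cv2.INTER_CUBIC))
E
```

```text
(no output)
```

View pics/s1.png

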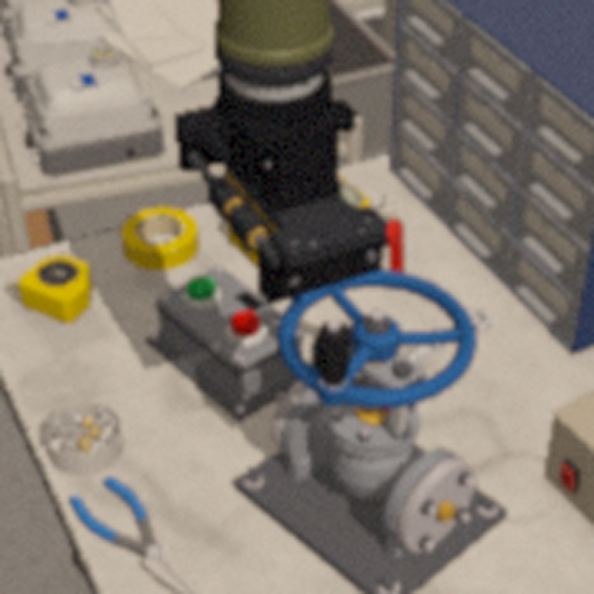

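```bash
cat > plan.py <<'E'
from h import *
import sys
C=np.array([.526,.067]); n=int(sys.argv[1]); step=float(sys.argv[2]); r=.075; z=.225
s=get_state(); p=s['position']; M=R.from_rotvec(s['tool_rot']).as_matrix()
a0=np.arctan2(*(p[:2]-C)[::-1]); print('tool ang',np.degrees(a0)%360,'rad',np.hypot(*(p[:2]-C)),'F',s['ft_force'])
q=p.copy()
for i in range(1,n+1):
    a=a0+np.radians(step*i); t=np.array([*(C+r*np.array([np.cos(a),np.sin(a)])),z])
    l=np.round(M.T@(t-q)/.025,2); q=q+M@l*.025; print(l.tolist(), end=' ')
tgt=R.from_matrix(np.array([[0,-1,0],[0,0,1],[-1,0,0.]])); print('rot err',np.round((R.from_matrix(M).inv()*tgt).as_rotvec()/(np.pi/2),3))
E
python3 plan.py 10 5
```

```text
tool ang 166.49007048714526 rad 0.07890893466038837 F [-0.00300316 -0.27783118 -1.0556942 ]
[0.04, -0.09, -0.3] [0.0, 0.03, -0.26] [0.01, 0.01, -0.26] [0.0, -0.01, -0.26] [0.0, -0.03, -0.26] [0.01, -0.05, -0.25] [0.0, -0.08, -0.25] [0.0, -0.1, -0.25] [0.0, -0.12, -0.23] [0.0, -0.14, -0.22] rot err [ 0.02  -0.01  -0.011]
```

Request:
play_rows(targets=[{"claw": 1, "linear": [0.04, -0.09, -0.3], "rotation": [0.02, -0.01, -0.01]}, {"claw": 1, "linear": [0, 0.03, -0.26], "rotation": [0, 0, 0]}, {"claw": 1, "linear": [0.01, 0.01, -0.26], "rotation": [0, 0, 0]}, {"claw": 1, "linear": [0, -0.01, -0.26], "rotation": [0, 0, 0]}, {"claw": 1, "linear": [0, -0.03, -0.26], "rotation": [0, 0, 0]}, {"claw": 1, "linear": [0, -0.05, -0.25], "rotation": [0, 0, 0]}, {"claw": 1, "linear": [0, -0.08, -0.25], "rotation": [0, 0, 0]}, {"claw": 1, "linear": [0, -0.1, -0.25], "rotation": [0, 0, 0]}, {"claw": 1, "linear": [0, -0.12, -0.23], "rotation": [0, 0, 0]}, {"claw": 1, "linear": [0, -0.14, -0.22], "rotation": [0, 0, 0]}])

```text
time: 3.9
position: [0.4651, 0.0214, 0.2295]
tool_rot: [-1.203, 1.198, 1.213]
ft_force: [-3.3, 3.3, 1.5]
grip_width: 0.005
```

```bash
python3 plan.py 10 5
```

```text
tool ang 216.84799428894823 rad 0.07609853546564957 F [-3.25537783  3.28378133  1.52723121]
[0.18, -0.2, -0.18] [-0.0, -0.18, -0.19] [-0.01, -0.2, -0.17] [0.0, -0.21, -0.15] [0.0, -0.23, -0.13] [0.0, -0.23, -0.12] [0.0, -0.25, -0.09] [0.0, -0.25, -0.07] [0.0, -0.26, -0.05] [0.0, -0.26, -0.02] rot err [0.001 0.007 0.002]
```

Request:
play_rows(targets=[{"claw": 1, "linear": [0.18, -0.2, -0.18], "rotation": [0, 0, 0]}, {"claw": 1, "linear": [0, -0.18, -0.19], "rotation": [0, 0, 0]}, {"claw": 1, "linear": [0, -0.2, -0.17], "rotation": [0, 0, 0]}, {"claw": 1, "linear": [0, -0.21, -0.15], "rotation": [0, 0, 0]}, {"claw": 1, "linear": [0, -0.23, -0.13], "rotation": [0, 0, 0]}, {"claw": 1, "linear": [0, -0.23, -0.12], "rotation": [0, 0, 0]}, {"claw": 1, "linear": [0, -0.25, -0.09], "rotation": [0, 0, 0]}, {"claw": 1, "linear": [0, -0.25, -0.07], "rotation": [0, 0, 0]}, {"claw": 1, "linear": [0, -0.26, -0.05], "rotation": [0, 0, 0]}, {"claw": 1, "linear": [0, -0.26, -0.02], "rotation": [0, 0, 0]}])

```text
time: 4.73
position: [0.5258, -0.0183, 0.2241]
tool_rot: [-1.204, 1.211, 1.209]
ft_force: [-2.3, -2.7, 1.7]
grip_width: 0.002
```

```bash
python3 plan.py 10 5
```

```text
tool ang 269.87991765802127 rad 0.0852931093023901 F [-2.27015411 -2.68816044  1.71230681]
[-0.04, -0.26, 0.42] [0.0, -0.26, 0.04] [0.0, -0.26, 0.06] [0.0, -0.24, 0.07] [0.0, -0.25, 0.1] [0.0, -0.23, 0.13] [0.0, -0.22, 0.14] [0.0, -0.21, 0.16] [0.0, -0.19, 0.17] [0.0, -0.18, 0.2] rot err [-0.002  0.002 -0.001]
```

Request:
play_rows(targets=[{"claw": 1, "linear": [-0.02, -0.2, 0.25], "rotation": [0, 0, 0]}, {"claw": 1, "linear": [0, -0.22, 0.24], "rotation": [0, 0, 0]}, {"claw": 1, "linear": [0, -0.25, 0.1], "rotation": [0, 0, 0]}, {"claw": 1, "linear": [0, -0.25, 0.1], "rotation": [0, 0, 0]}, {"claw": 1, "linear": [0, -0.25, 0.12], "rotation": [0, 0, 0]}, {"claw": 1, "linear": [0, -0.23, 0.14], "rotation": [0, 0, 0]}])

```text
time: 5.23
position: [0.5669, -0.001, 0.2241]
tool_rot: [-1.208, 1.219, 1.197]
ft_force: [-1.3, -4.5, -0.4]
grip_width: 0.006
```

```bash
sed -i 's/r=.075/r=.073/' plan.py; python3 plan.py 8 5;python3 - <<'E'
from h import *
cv2.imwrite('pics/s2.png',cv2.resize(get_image('side')[100:280,180:360],None,fx=3.3,fy=3.3,interpolation=cv2.INTER_CUBIC))
E
```

```text
tool ang 301.03971054131034 rad 0.0793568539884248 F [-1.26443345 -4.49034452 -0.38267076]
[-0.04, -0.08, 0.36] [0.0, -0.2, 0.16] [0.0, -0.18, 0.18] [-0.0, -0.16, 0.19] [-0.0, -0.15, 0.21] [-0.0, -0.13, 0.21] [-0.01, -0.12, 0.23] [0.0, -0.09, 0.24] rot err [-0.006 -0.005  0.001]
```

View pics/s2.png

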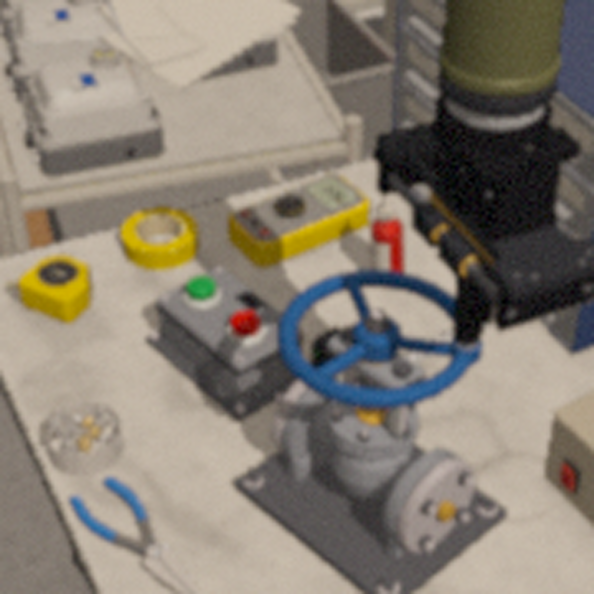

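Request:
play_rows(targets=[{"claw": 1, "linear": [-0.02, -0.12, 0.27], "rotation": [0, 0, 0]}, {"claw": 1, "linear": [0, -0.17, 0.26], "rotation": [0, 0, 0]}, {"claw": 1, "linear": [0, -0.18, 0.2], "rotation": [0, 0, 0]}, {"claw": 1, "linear": [0, -0.16, 0.2], "rotation": [0, 0, 0]}, {"claw": 1, "linear": [0, -0.15, 0.22], "rotation": [0, 0, 0]}, {"claw": 1, "linear": [0, -0.12, 0.22], "rotation": [0, 0, 0]}, {"claw": 1, "linear": [0, -0.1, 0.24], "rotation": [0, 0, 0]}, {"claw": 1, "linear": [0, -0.08, 0.25], "rotation": [0, 0, 0]}])

```text
time: 5.95
position: [0.6004, 0.0447, 0.2237]
tool_rot: [-1.211, 1.221, 1.188]
ft_force: [-0.3, -4.9, 0.8]
grip_width: -0.001
```

```bash
python3 plan.py 8 5
```

```text
tool ang 343.3557350398963 rad 0.07768544574397346 F [-0.34150943 -4.8584872   0.80094161]
[-0.06, 0.12, 0.3] [0.0, -0.04, 0.25] [-0.0, -0.01, 0.25] [-0.01, 0.01, 0.26] [0.0, 0.03, 0.25] [-0.0, 0.05, 0.25] [-0.01, 0.07, 0.25] [-0.0, 0.1, 0.23] rot err [-0.009 -0.008  0.004]
```

Request:
play_rows(targets=[{"claw": 1, "linear": [-0.02, 0.05, 0.28], "rotation": [-0.01, -0.01, 0]}, {"claw": 1, "linear": [-0.02, 0.03, 0.27], "rotation": [0, 0, 0]}, {"claw": 1, "linear": [0, 0, 0.25], "rotation": [0, 0, 0]}, {"claw": 1, "linear": [0, 0.02, 0.26], "rotation": [0, 0, 0]}, {"claw": 1, "linear": [0, 0.04, 0.25], "rotation": [0, 0, 0]}, {"claw": 1, "linear": [0, 0.06, 0.25], "rotation": [0, 0, 0]}, {"claw": 1, "linear": [0, 0.09, 0.25], "rotation": [0, 0, 0]}, {"claw": 1, "linear": [0, 0.12, 0.23], "rotation": [0, 0, 0]}])

```text
time: 6.62
position: [0.5903, 0.1015, 0.2241]
tool_rot: [-1.213, 1.198, 1.208]
ft_force: [2.9, -2.5, -1.2]
grip_width: 0.001
```

```bash
python3 plan.py 8 5
```

```text
tool ang 28.20898893985234 rad 0.0729727821239037 F [ 2.94075124 -2.4782089  -1.18191507]
[-0.04, 0.13, 0.22] [0.0, 0.15, 0.21] [0.0, 0.16, 0.19] [0.0, 0.18, 0.18] [0.0, 0.2, 0.16] [0.0, 0.21, 0.15] [-0.0, 0.22, 0.12] [-0.0, 0.23, 0.11] rot err [0.002 0.003 0.005]
```

Request:
play_rows(targets=[{"claw": 1, "linear": [-0.04, 0.13, 0.23], "rotation": [0, 0, 0]}, {"claw": 1, "linear": [0, 0.15, 0.21], "rotation": [0, 0, 0]}, {"claw": 1, "linear": [0, 0.16, 0.19], "rotation": [0, 0, 0]}, {"claw": 1, "linear": [0, 0.18, 0.18], "rotation": [0, 0, 0]}, {"claw": 1, "linear": [0, 0.2, 0.16], "rotation": [0, 0, 0]}, {"claw": 1, "linear": [0, 0.21, 0.14], "rotation": [0, 0, 0]}, {"claw": 1, "linear": [0, 0.23, 0.11], "rotation": [0, 0, 0]}, {"claw": 1, "linear": [0, 0.24, 0.09], "rotation": [0, 0, 0]}])

```text
time: 7.28
position: [0.5514, 0.1466, 0.2263]
tool_rot: [-1.215, 1.181, 1.212]
ft_force: [3.8, 1.1, -1.6]
grip_width: 0.005
```

```bash
python3 plan.py 8 5
```

```text
tool ang 72.26916004981223 rad 0.08353784649504209 F [ 3.76297449  1.08642091 -1.62894347]
[0.04, 0.38, -0.33] [-0.0, 0.25, 0.05] [-0.01, 0.25, 0.02] [-0.0, 0.26, 0.01] [-0.01, 0.25, -0.02] [-0.0, 0.25, -0.04] [-0.01, 0.25, -0.06] [-0.0, 0.24, -0.09] rot err [0.007 0.009 0.011]
```

Request:
play_rows(targets=[{"claw": 1, "linear": [0.02, 0.25, -0.14], "rotation": [0, 0, 0.01]}, {"claw": 1, "linear": [0.02, 0.27, -0.14], "rotation": [0, 0, 0]}, {"claw": 1, "linear": [0, 0.26, -0.05], "rotation": [0, 0, 0]}, {"claw": 1, "linear": [0, 0.26, -0.05], "rotation": [0, 0, 0]}, {"claw": 1, "linear": [0, 0.25, -0.05], "rotation": [0, 0, 0]}, {"claw": 1, "linear": [0, 0.25, -0.07], "rotation": [0, 0, 0]}, {"claw": 1, "linear": [0, 0.25, -0.08], "rotation": [0, 0, 0]}])

```text
time: 7.87
position: [0.5029, 0.132, 0.2262]
tool_rot: [-1.206, 1.189, 1.225]
ft_force: [4.7, 0.8, -1.5]
grip_width: 0.006
```

```bash
python3 plan.py 8 5;python3 - <<'E'
from h import *
cv2.imwrite('pics/s3.png',cv2.resize(get_image('side')[100:280,180:360],None,fx=3.3,fy=3.3,interpolation=cv2.INTER_CUBIC))
E
```

```text
tool ang 109.53897517577859 rad 0.06901344532118292 F [ 4.73809287  0.84379477 -1.52141459]
[0.05, 0.29, 0.06] [-0.0, 0.23, -0.12] [-0.01, 0.21, -0.13] [0.0, 0.21, -0.15] [-0.0, 0.19, -0.17] [-0.01, 0.18, -0.18] [-0.0, 0.16, -0.2] [-0.0, 0.14, -0.21] rot err [0.008 0.011 0.001]
```

View pics/s3.png

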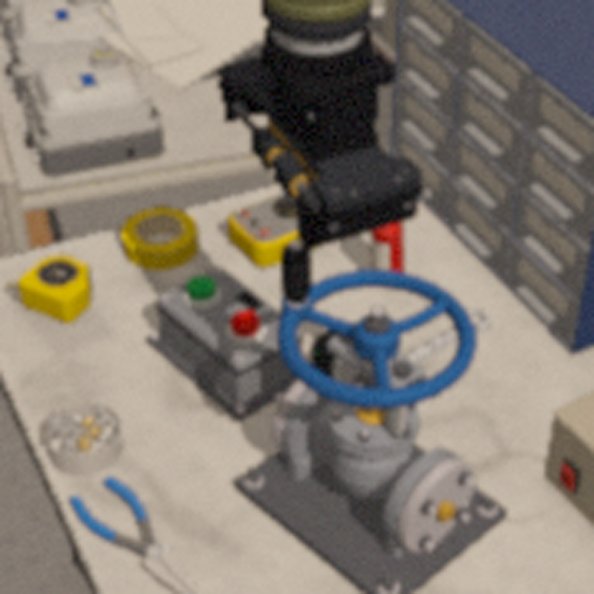

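Request:
play_rows(targets=[{"claw": 1, "linear": [0.03, 0.29, -0.03], "rotation": [0, 0, 0]}, {"claw": 1, "linear": [0, 0.24, -0.08], "rotation": [0, 0, 0]}, {"claw": 1, "linear": [0, 0.21, -0.13], "rotation": [0, 0, 0]}, {"claw": 1, "linear": [0, 0.21, -0.15], "rotation": [0, 0, 0]}, {"claw": 1, "linear": [0, 0.19, -0.17], "rotation": [0, 0, 0]}, {"claw": 1, "linear": [0, 0.17, -0.18], "rotation": [0, 0, 0]}, {"claw": 1, "linear": [0, 0.15, -0.2], "rotation": [0, 0, 0]}, {"claw": 1, "linear": [0, 0.13, -0.21], "rotation": [0, 0, 0]}])

```text
time: 8.58
position: [0.4544, 0.1074, 0.2257]
tool_rot: [-1.201, 1.184, 1.241]
ft_force: [0.4, 3.6, 1.5]
grip_width: 0.004
```

```bash
python3 plan.py 8 4
```

```text
tool ang 150.56936196335707 rad 0.08219378818398512 F [0.4140977  3.64675024 1.47712493]
[0.02, -0.22, -0.37] [-0.01, 0.09, -0.18] [-0.0, 0.07, -0.19] [-0.01, 0.06, -0.2] [-0.0, 0.04, -0.2] [-0.01, 0.03, -0.2] [-0.0, 0.02, -0.2] [-0.01, -0.0, -0.21] rot err [ 0.013  0.017 -0.004]
```

Request:
play_rows(targets=[{"claw": 1, "linear": [0.01, -0.08, -0.22], "rotation": [0.01, 0.01, 0]}, {"claw": 1, "linear": [0, -0.04, -0.22], "rotation": [0, 0, 0]}, {"claw": 1, "linear": [0, 0, -0.2], "rotation": [0, 0, 0]}, {"claw": 1, "linear": [0, 0, -0.2], "rotation": [0, 0, 0]}, {"claw": 1, "linear": [0, 0, -0.2], "rotation": [0, 0, 0]}, {"claw": 1, "linear": [0, 0, 0], "rotation": [0, 0, 0]}])

```text
time: 9.08
position: [0.4569, 0.0768, 0.2254]
tool_rot: [-1.198, 1.209, 1.219]
ft_force: [0.4, 2.6, 1.4]
grip_width: 0.002
```

```bash
python3 plan.py 8 3;python3 - <<'E'
from h import *
cv2.imwrite('pics/t4full.png',get_image('top'));t=cv2.imread('pics/t4full.png')
cv2.imwrite('pics/t4.png',np.hstack([cv2.resize(x[165:255,240:335],None,fx=4,fy=4,interpolation=cv2.INTER_CUBIC) for x in (cv2.imread('pics/top0.png'),t)]))
E
```

```text
tool ang 171.90215059322065 rad 0.06975519136881654 F [0.35000674 2.64433141 1.44195891]
[0.02, 0.15, -0.13] [-0.0, 0.01, -0.16] [-0.01, -0.0, -0.15] [0.0, -0.01, -0.15] [0.0, -0.01, -0.15] [0.0, -0.03, -0.16] [-0.0, -0.03, -0.15] [-0.0, -0.03, -0.14] rot err [-0.     0.006 -0.005]
```

View pics/t4.png

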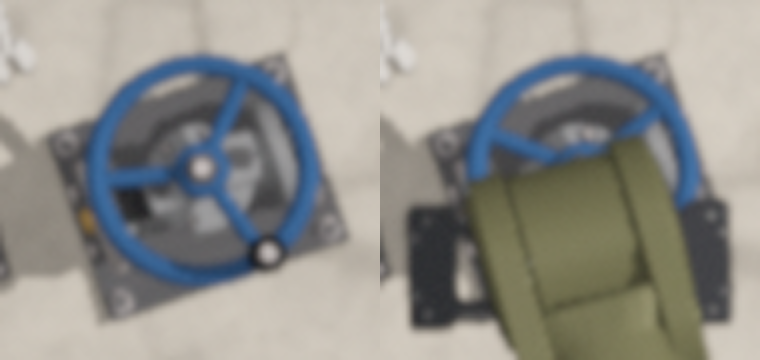

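Request:
play_rows(targets=[{"claw": 1, "linear": [0, 0.03, -0.18], "rotation": [0, 0, 0]}, {"claw": 1, "linear": [0, 0.02, -0.18], "rotation": [0, 0, 0]}, {"claw": 1, "linear": [0, 0, -0.18], "rotation": [0, 0, 0]}, {"claw": 1, "linear": [0, 0, -0.18], "rotation": [0, 0, 0]}, {"claw": 1, "linear": [0, 0, -0.15], "rotation": [0, 0, 0]}, {"claw": 1, "linear": [0, 0, 0], "rotation": [0, 0, 0]}])

```text
time: 9.63
position: [0.4559, 0.0542, 0.225]
tool_rot: [-1.199, 1.207, 1.22]
ft_force: [-0.2, 3.0, 0.7]
grip_width: 0.004
```

```bash
cat > ang.py <<'E'
from h import *
def prof(img,C=(.526,.067),z=.197):
    A=np.radians(np.arange(0,360,.5)); out=0
    b=img.astype(float); f=np.clip(b[...,0]-b[...,2]-20,0,80).astype(np.float32)
    for r in np.arange(.030,.055,.0025):
        uv=proj('top',np.c_[C[0]+r*np.cos(A),C[1]+r*np.sin(A),0*A+z]).astype(np.float32)
        out=out+cv2.remap(f,uv[:,:1],uv[:,1:],cv2.INTER_LINEAR)[:,0]
    return out
def peaks(img):
    p=prof(img); o=[]
    for i in range(720):
        w=np.roll(p,360-i)
        if p[i]>150 and w[360]==w[320:401].max():
            k=w[320:401]; o.append((round((i/2+((k*(np.arange(81)-40)).sum()/k.sum())/2)%360,1),int(p[i])))
    return o
E
python3 - <<'E'
from ang import *
t=get_image('top');cv2.imwrite('pics/t5full.png',t)
for n in('pics/top0.png','pics/t4full.png','pics/t5full.png'): print(n,peaks(cv2.imread(n)))
E
```

```text
pics/top0.png [(np.float64(93.9), 652), (np.float64(216.6), 630), (np.float64(334.0), 672)]
pics/t4full.png [(np.float64(65.3), 667), (np.float64(309.2), 354)]
pics/t5full.png [(np.float64(84.8), 648), (np.float64(326.4), 679)]
```

Request:
play_rows(targets=[{"claw": 1, "linear": [0, -0.03, -0.14], "rotation": [0, 0, 0]}, {"claw": 1, "linear": [0, -0.03, -0.14], "rotation": [0, 0, 0]}, {"claw": 1, "linear": [0, 0, 0], "rotation": [0, 0, 0]}])

```text
time: 9.93
position: [0.4574, 0.0476, 0.2249]
tool_rot: [-1.2, 1.206, 1.221]
ft_force: [1.0, 1.7, 1.1]
grip_width: 0.006
```

```bash
python3 - <<'E'
from ang import *
print(peaks(get_image('top')),get_state()['position'])
E
```

```text
[(np.float64(91.4), 626), (np.float64(332.1), 693)] [0.45729496 0.04764056 0.22489799]
```

Request:
play_rows(targets=[{"claw": 1, "linear": [0, -0.02, -0.07], "rotation": [0, 0, 0]}, {"claw": 1, "linear": [0, 0, 0], "rotation": [0, 0, 0]}])

```text
time: 10.15
position: [0.4578, 0.0461, 0.2249]
tool_rot: [-1.2, 1.207, 1.221]
ft_force: [0.4, 2.1, 0.4]
grip_width: 0.002
```

```bash
python3 - <<'E'
from ang import *
print(peaks(get_image('top')),get_state()['position'])
E
```

```text
[(np.float64(93.2), 638), (np.float64(333.7), 689)] [0.45779513 0.04607979 0.22484938]
```

Request:
play_rows(targets=[{"claw": 1, "linear": [0, 0.1, 0.5], "rotation": [0, 0, 0]}, {"claw": 1, "linear": [0, 0.1, 0.5], "rotation": [0, 0, 0]}, {"claw": 1, "linear": [-1, 0, 0], "rotation": [0, 0, 0]}, {"claw": 1, "linear": [-1, 0, 0], "rotation": [0, 0, 0]}, {"claw": 1, "linear": [-0.5, 0, 1], "rotation": [0, 0, 0]}, {"claw": 1, "linear": [0, 0, 1], "rotation": [0, 0, 0]}, {"claw": 1, "linear": [0, 0, 1], "rotation": [0, 0, 0]}, {"claw": 1, "linear": [0, 0, 1], "rotation": [0, 0, 0]}, {"claw": 1, "linear": [0, 0, 1], "rotation": [0, 0, 0]}, {"claw": 1, "linear": [0, 0, 1], "rotation": [0, 0, 0]}])

```text
time: 11.03
position: [0.4552, 0.2022, 0.2847]
tool_rot: [-1.197, 1.247, 1.192]
ft_force: [0.5, 0.5, 0.6]
grip_width: 0.007
```

Request:
play_rows(targets=[{"claw": 1, "linear": [0, 0, 1], "rotation": [0, 0, 0]}, {"claw": 1, "linear": [0, 0, 1], "rotation": [0, 0, 0]}, {"claw": 1, "linear": [0, 0, 1], "rotation": [0, 0, 0]}, {"claw": 1, "linear": [0, 0, 0.5], "rotation": [0, 0, 0]}, {"claw": 1, "linear": [0, 0, 0], "rotation": [0, 0, 0]}])

```text
time: 11.45
position: [0.4578, 0.2904, 0.2785]
tool_rot: [-1.207, 1.259, 1.186]
ft_force: [0.7, -0.5, 0.1]
grip_width: 0.009
```

```bash
python3 - <<'E'
from ang import *
t=get_image('top');cv2.imwrite('pics/t6full.png',t);t0=cv2.imread('pics/top0.png')
print(peaks(t0),peaks(t),get_state()['position'])
for sz in (6,8):
    tp=t0[228-sz:229+sz,307-sz:308+sz]; m=cv2.matchTemplate(t[210:250,285:330],tp,cv2.TM_CCOEFF_NORMED); _,v,_,l=cv2.minMaxLoc(m)
    x,y=l; g=m[y-1:y+2,x-1:x+2]; sx=(g[1,0]-g[1,2])/(2*(g[1,0]+g[1,2]-2*g[1,1])); sy=(g[0,1]-g[2,1])/(2*(g[0,1]+g[2,1]-2*g[1,1]))
    print('shift px',x+285+sz-307+sx,y+210+sz-228+sy,v)
cv2.imwrite('pics/t6.png',np.hstack([cv2.resize(x[165:255,180:335],None,fx=2.58,fy=2.58,interpolation=cv2.INTER_CUBIC) for x in (t0,t)]))
E
```

```text
[(np.float64(93.9), 652), (np.float64(216.6), 630), (np.float64(334.0), 672)] [(np.float64(93.4), 673), (np.float64(216.2), 660), (np.float64(333.7), 694)] [0.45794122 0.28899628 0.27853374]
shift px -0.11426932 0.15181012 0.9943339824676514
shift px -0.121042065 0.11716484 0.9968878030776978
```

View pics/t6.png

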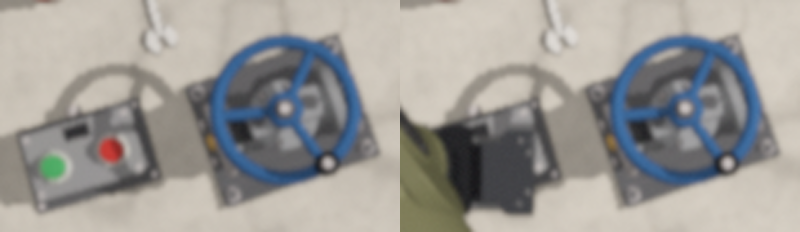

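Request:
play_rows(targets=[{"claw": 1, "linear": [0, -0.36, 0.7], "rotation": [0, 0, 0]}, {"claw": 1, "linear": [0, -0.36, 0.7], "rotation": [0, 0, 0]}, {"claw": 1, "linear": [1, 0, 0], "rotation": [0, 0, 0]}, {"claw": 1, "linear": [1, 0, 0], "rotation": [0, 0, 0]}, {"claw": 1, "linear": [1, 0, 0], "rotation": [0, 0, 0]}, {"claw": 1, "linear": [1, 0, 0], "rotation": [0, 0, 0]}, {"claw": 1, "linear": [1, 0, 0], "rotation": [0, 0, 0]}, {"claw": 1, "linear": [1, 0, 0], "rotation": [0, 0, 0]}, {"claw": 1, "linear": [0.6, 0, 0], "rotation": [0, 0, 0]}, {"claw": 1, "linear": [0, 0, 0], "rotation": [0, 0, 0]}])

```text
time: 12.33
position: [0.485, 0.2897, 0.1098]
tool_rot: [-1.202, 1.277, 1.152]
ft_force: [-0.1, -0.1, 0.0]
grip_width: 0.005
```

```bash
python3 - <<'E'
from h import *
s=get_state();p=s['position'];M=R.from_rotvec(s['tool_rot']).as_matrix()
print(p,M.T@(np.array([.476,.324,p[2]])-p)/.025, M[:,0],s['ft_force'])
cv2.imwrite('pics/s7.png',cv2.resize(get_image('side')[120:240,190:310],None,fx=4.5,fy=4.5,interpolation=cv2.INTER_CUBIC))
E
```

```text
[0.48504275 0.28974144 0.10978468] [-0.06424111  0.43494812  1.3473552 ] [-0.00966154 -0.04942982 -0.99873087] [-0.08079692 -0.07800585  0.00357089]
```

View pics/s7.png

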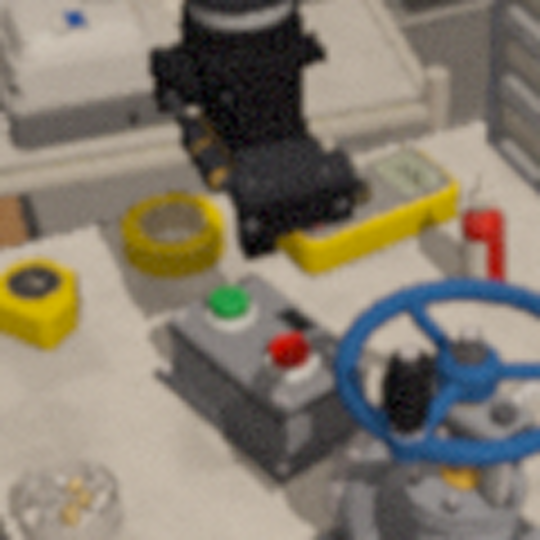

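```bash
python3 - <<'E'
from h import *
s=get_state();p=s['position'];M=R.from_rotvec(s['tool_rot'])
print(proj('side',[p]),(190+258/4.5,120+245/4.5))
tgt=R.from_matrix(np.array([[0,-1,0],[0,0,1],[-1,0,0.]])); print((M.inv()*tgt).as_rotvec()/(np.pi/2))
E
```

```text
[[247.38879269 181.76004758]] (247.33333333333334, 174.44444444444446)
[-0.03460175 -0.03116136 -0.00449199]
```

Request:
play_rows(targets=[{"claw": 1, "linear": [0, 0.2, 0.7], "rotation": [-0.03, -0.03, 0]}, {"claw": 1, "linear": [0, 0.2, 0.7], "rotation": [0, 0, 0]}, {"claw": 1, "linear": [0, 0, 0], "rotation": [0, 0, 0]}])

```text
time: 12.63
position: [0.4802, 0.3217, 0.1144]
tool_rot: [-1.199, 1.217, 1.203]
ft_force: [-0.4, 1.9, 0.1]
grip_width: 0.009
```

```bash
python3 - <<'E'
from h import *
s=get_state();p=s['position'];M=R.from_rotvec(s['tool_rot'])
print(p,M.as_matrix().T@(np.array([.476,.324,p[2]])-p)/.025)
tgt=R.from_matrix(np.array([[0,-1,0],[0,0,1],[-1,0,0.]])); print((M.inv()*tgt).as_rotvec()/(np.pi/2))
E
```

```text
[0.48020259 0.32170847 0.11444115] [0.00051831 0.16917658 0.08966422]
[-0.00753892  0.00018312 -0.00185814]
```

Request:
play_rows(targets=[{"claw": 1, "linear": [0.5, 0.18, 0.1], "rotation": [0, 0, 0]}, {"claw": 1, "linear": [0.5, 0, 0], "rotation": [0, 0, 0]}, {"claw": 1, "linear": [0.3, 0, 0], "rotation": [0, 0, 0]}, {"claw": 1, "linear": [0, 0, 0], "rotation": [0, 0, 0]}])

```text
time: 12.97
position: [0.479, 0.322, 0.0834]
tool_rot: [-1.199, 1.212, 1.197]
ft_force: [-0.3, 0.4, 0.8]
grip_width: 0.009
```

Request:
play_rows(targets=[{"claw": 1, "linear": [0.16, 0.1, 0.05], "rotation": [0, 0, 0]}, {"claw": 1, "linear": [0.16, 0, 0], "rotation": [0, 0, 0]}, {"claw": 1, "linear": [0.16, 0, 0], "rotation": [0, 0, 0]}])

```text
time: 13.22
position: [0.4769, 0.3218, 0.0703]
tool_rot: [-1.199, 1.214, 1.195]
ft_force: [0.1, 0.8, 0.1]
grip_width: 0.002
```

```bash
python3 - <<'E'
from h import *
s=get_state();print(s['position'],s['ft_force'],proj('side',[s['position']]))
cv2.imwrite('pics/s8.png',cv2.resize(get_image('side')[140:230,200:290],None,fx=6,fy=6,interpolation=cv2.INTER_CUBIC))
E
```

```text
[0.47694986 0.32181821 0.0702611 ] [0.06855312 0.83771039 0.13031544] [[241.43493624 186.90523393]]
```

View pics/s8.png

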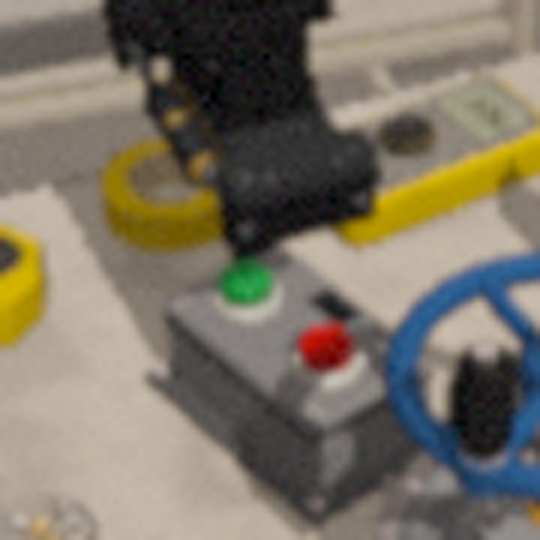

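Request:
play_rows(targets=[{"claw": 1, "linear": [0.1, 0, 0], "rotation": [0, 0, 0]}, {"claw": 1, "linear": [0.1, 0, 0], "rotation": [0, 0, 0]}])

```text
time: 13.43
position: [0.4764, 0.3215, 0.0639]
tool_rot: [-1.199, 1.215, 1.195]
ft_force: [0.2, -0.4, 0.5]
grip_width: 0.006
```

Request:
play_rows(targets=[{"claw": 1, "linear": [0.1, 0, 0], "rotation": [0, 0, 0]}, {"claw": 1, "linear": [0, 0, 0], "rotation": [0, 0, 0]}])

```text
time: 13.6
position: [0.4764, 0.3214, 0.0607]
tool_rot: [-1.199, 1.216, 1.196]
ft_force: [-0.4, 0.1, 0.7]
grip_width: 0.003
```

```bash
python3 - <<'E'
from h import *
s=get_state();print(s['position'],s['ft_force'],proj('side',[s['position'],s['position']+[0,0,.01],s['position']+[0,0,.02]]))
im=get_image('side');cv2.imwrite('pics/s9.png',im);i0=cv2.imread('pics/side0.png')
for c in(238,241,244):
  print(c,'now',[tuple(int(v) for v in im[r,c]) for r in range(172,194,2)]); print('   0',[tuple(int(v) for v in i0[r,c]) for r in range(172,194,2)])
E
```

```text
[0.47637805 0.32135688 0.0607176 ] [-0.3693865   0.13719578  0.68645242] [[241.48963202 189.36655702]
 [241.31317968 186.92725727]
 [241.13479184 184.46184655]]
238 now [(49, 45, 48), (41, 41, 40), (32, 26, 25), (19, 17, 16), (8, 13, 18), (11, 16, 12), (37, 59, 38), (36, 97, 21), (43, 97, 22), (100, 131, 106), (152, 164, 169)]
   0 [(15, 152, 181), (5, 141, 168), (24, 141, 166), (105, 152, 171), (154, 171, 182), (160, 174, 184), (101, 153, 114), (63, 149, 31), (58, 132, 33), (94, 127, 103), (149, 160, 167)]
241 now [(71, 70, 79), (56, 53, 56), (42, 35, 39), (31, 30, 29), (65, 71, 74), (45, 50, 49), (14, 32, 23), (41, 91, 22), (74, 152, 52), (92, 141, 89), (174, 187, 191)]
   0 [(157, 173, 185), (154, 171, 182), (152, 168, 179), (149, 161, 173), (148, 163, 176), (141, 157, 166), (81, 147, 69), (66, 151, 34), (78, 156, 52), (85, 134, 85), (172, 183, 187)]
244 now [(55, 56, 62), (51, 49, 52), (36, 33, 36), (11, 7, 17), (12, 12, 16), (24, 25, 20), (38, 56, 35), (46, 105, 40), (81, 137, 75), (145, 164, 157), (162, 170, 179)]
   0 [(162, 178, 189), (160, 174, 188), (158, 172, 185), (154, 167, 179), (146, 160, 172), (128, 133, 142), (106, 139, 108), (76, 149, 63), (79, 138, 74), (142, 163, 156), (157, 167, 174)]
```

Request:
play_rows(targets=[{"claw": 1, "linear": [0.1, 0, 0], "rotation": [0, 0, 0]}, {"claw": 1, "linear": [0.08, 0, 0], "rotation": [0, 0, 0]}])

```text
time: 13.82
position: [0.477, 0.3219, 0.0569]
tool_rot: [-1.199, 1.214, 1.195]
ft_force: [-0.1, 0.1, 0.3]
grip_width: 0.006
```

Request:
play_rows(targets=[{"claw": 1, "linear": [0.1, 0, 0], "rotation": [0, 0, 0]}, {"claw": 1, "linear": [0.1, 0, 0], "rotation": [0, 0, 0]}])

```text
time: 13.98
position: [0.4773, 0.3221, 0.0521]
tool_rot: [-1.199, 1.213, 1.195]
ft_force: [-0.7, -0.9, 4.2]
grip_width: 0.004
```

Request:
play_rows(targets=[{"claw": 1, "linear": [0.12, 0, 0], "rotation": [0, 0, 0]}, {"claw": 1, "linear": [0.12, 0, 0], "rotation": [0, 0, 0]}])

```text
time: 14.15
position: [0.4774, 0.3221, 0.0478]
tool_rot: [-1.198, 1.213, 1.195]
ft_force: [-9.0, -6.2, 28.3]
grip_width: 0.003
```

Request:
play_rows(targets=[{"claw": 1, "linear": [0, 0, 0], "rotation": [0, 0, 0]}, {"claw": 1, "linear": [-0.3, 0, 0], "rotation": [0, 0, 0]}, {"claw": 1, "linear": [-0.8, 0, 0], "rotation": [0, 0, 0]}, {"claw": 1, "linear": [-1, 0, 0], "rotation": [0, 0, 0]}, {"claw": 1, "linear": [-1, 0, 0], "rotation": [0, 0, 0]}, {"claw": 1, "linear": [-1, 0, 0], "rotation": [0, 0, 0]}, {"claw": 1, "linear": [-0.5, 0, 0.8], "rotation": [0, 0, 0]}, {"claw": 1, "linear": [0, 0, 1], "rotation": [0, 0, 0]}, {"claw": 1, "linear": [0, 0, 1], "rotation": [0, 0, 0]}, {"claw": 1, "linear": [0, 0, 0], "rotation": [0, 0, 0]}])

```text
time: 14.98
position: [0.4799, 0.3929, 0.1705]
tool_rot: [-1.193, 1.212, 1.191]
ft_force: [-1.2, 0.6, -0.6]
grip_width: 0.005
```

```bash
python3 - <<'E'
from ang import *
t=get_image('top');s=get_image('side');t0=cv2.imread('pics/top0.png')
print(peaks(t0),peaks(t),get_state()['position'],get_state()['ft_force'])
s0=cv2.imread('pics/side0.png')
for nm,lo,hi in(('green',(45,80,50),(85,255,255)),('red',(0,150,80),(8,255,255))):
  for im in(s0,s):
    m=cv2.inRange(cv2.cvtColor(im,cv2.COLOR_BGR2HSV),lo,hi)[175:215,225:270];print(nm,cv2.moments(m,True)['m00'],np.argwhere(m).mean(0))
cv2.imwrite('pics/end.png',np.hstack([s[120:420,170:470],t[100:400,110:410]]))
E
```

```text
[(np.float64(93.9), 652), (np.float64(216.6), 630), (np.float64(334.0), 672)] [(np.float64(93.4), 672), (np.float64(216.2), 658), (np.float64(333.7), 696)] [0.48106218 0.38756916 0.1698972 ] [ 0.66845727 -1.07587251 -0.09540509]
green 48.0 [11.72916667 15.375     ]
green 48.0 [11.72916667 15.375     ]
red 48.0 [22.22916667 28.70833333]
red 46.0 [22.19565217 28.67391304]
```

View pics/end.png

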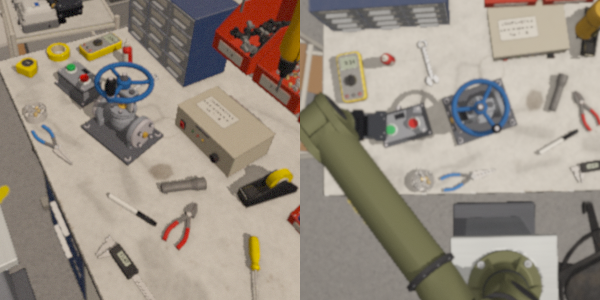

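```bash
python3 -c "
from bench import close_job; print(close_job())"
```

```text
the job is handed in; nothing more can be done
None
```

I pushed the handle one full turn anticlockwise with the closed fingertips, without gripping. I then pressed the green button once, let it go, and handed the job in at about 15 s of the 64 s allowed.

**Wheel:** comparing the top picture before and after, the spokes stand about 0.4° short of where they began. The handle is within about 0.2 pixel (roughly half a millimetre) of its starting place. The wheel had not moved after the button press.

**Green button:** I pressed until the upward force went from 4 N to 28 N, well above the 5.5 N needed, so I take it to have gone fully down. I could not read the button's travel directly. The side view shows it back up afterwards, with its size and position the same as at the start.

**Red button and tools:** I never touched the red button, and it looks the same as before. The tools appear undisturbed in the last pictures, but I did not measure them one by one.

**One disagreement:** with the gripper shut, the fingertips end about 20 mm short of the reported tool point. I therefore found the button by lowering in small steps and watching the force.

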